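Ease open the sprung field case and put the glue away

ROBOT

A 6-joint arm with a two-finger parallel gripper is mounted at the origin on the work surface; the furniture and walls round the work are solid. World frame = base frame: x ahead of the robot, y to its left, z up, the work surface at z = 0. Lengths are in m, angles in rad, forces in N, time in s.
With the tool pointing down it reaches from about 0.375 to 0.975 m from the base axis. Payload 3.8 kg.
Tool frame: the origin (TCP) lies on the centre line of the jaws, within the pads' length; the fingertips stand 22 mm ahead of it and the grasp point (between the pads) lies 3 mm ahead of it; z points along the fingers, y is the line along which they close (so a half turn about z gives the same grasp; the last joint's range is limited). The gripper opens to 85 mm and grips with 20 to 120 N. Pads are 22 mm wide; open, the fingers measure 114 mm over their backs; the gripper's body (76 mm by 85 mm) begins 54 mm behind the grasp point. The pads swing forward as they close: fully open they stand 13 mm farther back than shut.
Start: joints at [1.278, 0.264, 1.604, -0, 1.274, -0.037], TCP at [0.171, 0.653, 0.253] pointing down, gripper open.
Joint ranges: [-2.63, 2.63], [-0.94, 2.18], [0.31, 2.57], [-1.31, 4.45], [0, 2.66], [-2.55, 2.55]. Speed limits (rad/s): [2.57, 2.57, 3.14, 3.14, 3.14, 3.14].

INTERFACE

Orientations are given as a unit quaternion [w, x, y, z].
In Python, from plant import env gives the robot as it stands.
- The arm moves only by the tool move_arm, never from a script. Its argument "deltas" is a list of rows, each a list of 4 numbers: the shift along the tool's x, y, z in mm, then the turn about the tool's z in degrees. In form: [[tx, ty, tz, spin], ...]. A call has 1 to 12 rows; each row shifts and turns the commanded pose from where the row before left it, along the tool's axes as they then stand; what a row does not reach is not made up. A row lasts 1/8 s, in which the tool goes at most 62.5 mm and 10.7 degrees, less where a joint would pass 70% of its speed; a pose out of reach is approached as far as the arm can. A call is refused whole if a number of a shift passes 62.5 or a number of a turn 10.7, either way. A call with a gripper value outside its range is refused whole. "jaw" is the opening, from 0 (shut) to 1 (fully open), set as the call begins (left out, the last holds). The fingers move at their own pace and stop on an object; the grip force is fixed at half the most. Time passes only in rows, so rows that do not move let the fingers close. It gives the time, the measured TCP pose, the force, the opening and the grip force at its end, in the units of the state.
- env.observe(): the state, without advancing time (a new reading comes with each control period).
- env.snapshot(name): name is "side" or "top"; returns the picture (384x512x3 uint8, blue, green, red); there is no depth.
- env.camera_params(name): a dict with "intrinsics" (3x3 intrinsics, pixels), "R" (3x3) and "t" (3): a world point X has camera coordinates R X + t. Camera axes: x right, y down, z forward; pixel columns grow to the right and rows downward; lengths in m; the calibration is good to about 2 mm. A picture is of the moment at which its call begins. camera_params takes no time and is no camera call.
- env.sign_off(): hands the job in; it is judged then, once.
The state is a dict: "t": time; "qpos": joint angles; "qd": joint speeds; "joint_torque": joint torques, N m; "ee_pos": TCP position; "ee_rot": TCP orientation; "force": force on the tool from outside, world axes, zero at the start; "moment": the same for the moment, N m; "opening": finger opening in m; "finger_force": force on a finger pad.
Only numpy, scipy, OpenCV 4.12 (cv2) and the standard library are available. Lean on these libraries where they do the work, as an engineer would, in place of code of your own. Each camera call takes 0.05 s, during which the arm holds its last target. There are 200 camera calls.

TASK

Open the blue field case and put the glue tube away in it. Its lid is sprung: press the red catch button with the hand held so that it also checks the lid, let the lid come up slowly against the hand instead of flying open, and see it fully open against its stop. Then lay the glue tube flat on the padded floor of the case without dropping it in, leave the lid open, press nothing harder than the job needs, and do not shift the flask, the tape roll or the yellow marker.

Things in the scene. Friction and masses are not known exactly. Their poses are not given: they have to be found in the camera images.
- field_case: Blue case fixed to the table, 136 (x) x 200 (y) x 63 mm high when shut; the lid covers its whole top. Origin: centre of its underside; x from the front (catch side) to the back (hinge side), y along its width. Walls 6 mm, rims at z = 54, lid's upper face at z = 63. A black catch housing, 56 mm wide, stands out from the front to x = -109, its top at z = 56.
- button_top (a point): Top centre of the red catch button, diameter 20, at case x = -96, y = 0, 28 mm ahead of the lid's edge. At rest z = 70: 7 mm above the lid, 14 above the housing. Goes straight down 9 mm at most, sprung (2 N, then 0.5 N per mm). Some 4 mm down, the lid is free; 3 mm later an equally low fingertip over the lid meets it. Let up while the lid is fully shut, it catches again.
- case_lid (a joint): Angle of the lid, rad: 0 shut (a few thousandths when caught), 1.7 fully open at its stop, leaning back a little past upright. A hinge spring drives it open all the way, with about 1 to 1.5 N at the front edge; unchecked it flies open in about a third of a second. It stays at the stop by itself.
- case_hinge (a point): Middle of the lid's hinge line, at x = 68, y = 0, z = 59 of the case; the line runs along the case's y. The lid is a plate 8 mm thick, 136 mm from the hinge line to its front edge; its upper face, when shut, is 4 mm above this line. It turns front edge up, then back.
- lid_front (a point): Middle of the front edge of the lid's upper face; moves with the lid, 136 mm from the hinge line.
- glue: White tube of glue with a small red cap, rigid, 104 (x) x 29 (y) x 23 mm, about 30 g, lying loose on the table. Origin: centre of its underside; x along the tube towards the cap (x = -52 to +52; the body ends at +33). Grip it from above across its 29 mm width.
- flask: Loose glass bottle with ground stopper, diameter 75, 141 mm high, beside the case on its +y side. Origin: centre of its underside. Leave it alone.
- tape: Loose roll of greenish tape lying flat, diameter 67, 19 mm high. Origin: centre of its underside. Leave it alone.
- marker: Loose yellow marker pen lying on the table, 145 (x) x 15 x 17 mm. Origin: centre of its underside. Leave it alone.
- case_floor (a point): Point on the padded grey floor inside the case, at x = -12, y = 0, z = 12 of the case. The floor measures 124 (x) x 188 (y) mm, inside walls that rise 42 mm above it.
Things that resemble listed ones, but are neither listed nor needed, are in the scene too. Leave any purple look-alike of the glue alone.

How it is judged:
On the way:
1. the lid stands fully open (over 1.6 rad) while the glue tube is not yet in the case (value of joint case_lid above 1.6 rad and velocity of joint case_lid below 0.3 rad/s and not (x of glue in the frame of field_case between -0.062 and 0.062 m and y of glue in the frame of field_case between -0.094 and 0.094 m)), for 0.2 s.
At the end, for the whole second after the job is handed in: The glue tube lies at rest on the padded floor inside the case (its underside within 8 mm of the floor, tilted less than 0.25 rad) and the lid stands open beyond 1.6 rad (x of glue in the frame of field_case between -0.062 and 0.062 m and y of glue in the frame of field_case between -0.094 and 0.094 m and z of glue in the frame of field_case below 0.02 m and angle between glue's own z axis and vertical below 0.25 rad and linear speed of glue below 0.02 m/s and value of joint case_lid above 1.6 rad); the robot touches nothing.
It fails at once if the lid flies up: it turns faster than 3.5 rad/s (velocity of joint case_lid above 3.5 rad/s).
It fails at once if the case, its lid or its button is pressed by the fingers with more than 30 N (contact force between the fingers and field_case above 30 N).
It fails at once if the glue tube is dropped into the case (falls faster than 0.8 m/s inside it) (x of glue in the frame of field_case between -0.062 and 0.062 m and y of glue in the frame of field_case between -0.094 and 0.094 m and z of glue in the frame of field_case below 0.05 m and linear speed of glue above 0.8 m/s).
It fails at once if the flask, the tape roll or the marker is moved more than 20 mm (distance of any of flask, tape, marker from where it was at the start of the episode above 0.02 m).
It also fails if it takes over 62 s, if anything falls off the work surface, if the arm or the gripper's body presses on something with over 40 N, if the wrist force passes 120 N, or if a joint passes its speed limit or range.

## Working session

There is one attempt and no reset: what is moved stays moved. The work goes in short steps, Python scripts to look and compute and a tool call to move; the robot and the scene stay as the last step left them, time stands still between calls to the robot, and variables do not carry over. Pictures are saved under pics/ and viewed, at most 13 in all, crops included, and the job is handed in when it is done.

Besides the shell and the picture viewer there is one more tool, called after "Request:" as name([rows], argument=value, ...), one row to a line, values as JSON. move_arm: Moves the arm, as the interface text tells. Its arguments: {"type":"object","properties":{"deltas":{"type":"array"},"jaw":{"type":"number"}},"required":["deltas"]}

```bash
mkdir -p pics; ls; python3 - <<'E'
from plant import env
import cv2,numpy as np
for n in("side","top"):
    cv2.imwrite(f"pics/{n}0.png",env.snapshot(n)); p=env.camera_params(n)
    print(n,np.round(p["intrinsics"],1).tolist(),np.round(p["R"],3).tolist(),np.round(p["t"],3).tolist(), np.round(-p["R"].T@p["t"],3))
s=env.observe();print(s["t"],s["ee_pos"],s["ee_rot"],s["force"])
E
```

```text
pics
side [[397.7, 0.0, 256.4], [0.0, 397.7, 192.2], [0.0, 0.0, 1.0]] [[-0.969, -0.248, 0.003], [-0.129, 0.491, -0.861], [0.212, -0.835, -0.508]] [0.445, 0.172, 1.552] [0.125 1.321 0.935]
top [[375.8, 0.0, 256.5], [0.0, 375.8, 194.7], [0.0, 0.0, 1.0]] [[0.017, -1.0, -0.008], [-0.992, -0.016, -0.126], [0.126, 0.01, -0.992]] [-0.067, 0.503, 1.242] [ 0.344 -0.071  1.295]
0.1 [0.17059251 0.65243978 0.25207637] [-1.58655312e-04  1.27528642e-01  9.91834350e-01 -1.02128594e-03] [-0.4648719  -0.73127804 -0.13462302]
```

View pics/side0.png

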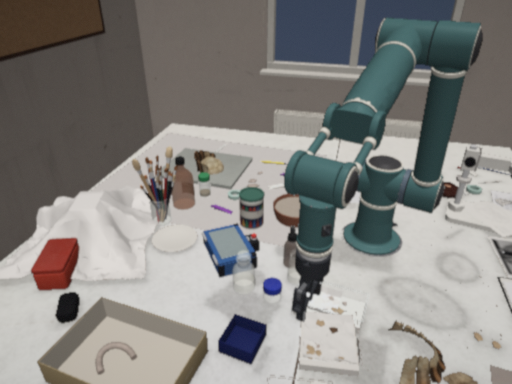

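View pics/top0.png

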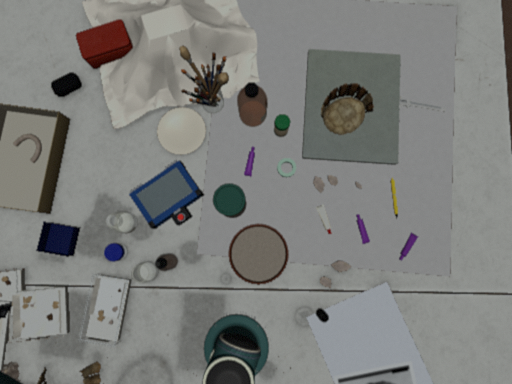

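The top view shows the blue case near (167,192) with its red button near (182,216). A white tube with a red cap lies near (324,220). Purple look-alikes are at (250,161), (362,229) and (408,246), and the marker is at (395,198). The white tube with the red cap is the one that fits the description. I'll confirm it in an enlarged crop.

```bash
python3 - <<'E'
import cv2,numpy as np
t=cv2.imread("pics/top0.png");s=cv2.imread("pics/side0.png")
a=cv2.resize(t[150:250,100:220],None,fx=6,fy=6,interpolation=2)[:, :]
cv2.imwrite("pics/c1.png",a)
b=cv2.resize(t[180:250,300:350],None,fx=7,fy=7,interpolation=2)
c=cv2.resize(s[215:285,190:280],None,fx=4.9,fy=4.9,interpolation=2)
h=max(b.shape[0],c.shape[0])
b=np.pad(b,((0,h-b.shape[0]),(0,0),(0,0)));c=np.pad(c,((0,h-c.shape[0]),(0,0),(0,0)))
m=np.hstack([b,c]);print(m.shape,a.shape);cv2.imwrite("pics/c2.png",m)
E
```

```text
(490, 791, 3) (600, 720, 3)
```

View pics/c1.png

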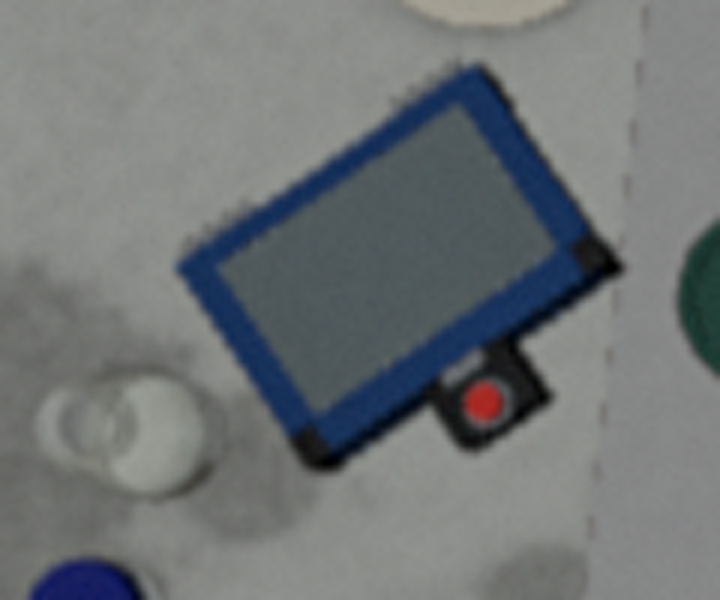

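View pics/c2.png

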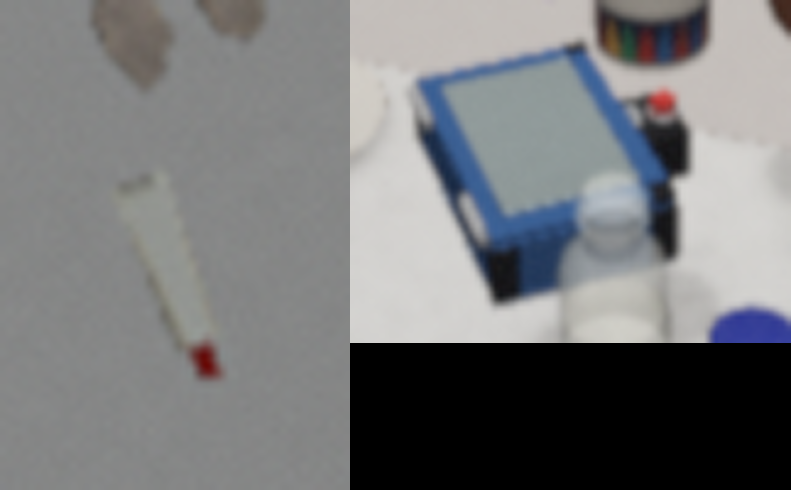

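```bash
cat >h.py <<'E'
from plant import env
import numpy as np
from scipy.optimize import least_squares
P={n:env.camera_params(n) for n in("top","side")}
def proj(n,X):
    p=P[n];c=np.atleast_2d(X)@p["R"].T+p["t"];u=c@p["intrinsics"].T
    return u[:,:2]/u[:,2:]
def ray(n,uv,z):
    p=P[n];d=p["R"].T@np.linalg.solve(p["intrinsics"],[*uv,1]);o=-p["R"].T@p["t"]
    return o+d*(z-o[2])/d[2]
def tri(a,b):
    return least_squares(lambda X:np.r_[proj("top",X)[0]-a,proj("side",X)[0]-b],[.5,.1,.05])
E
python3 - <<'E'
from h import *
T=lambda u,v:(u/6+100,v/6+150)
S=lambda u,v:((u-350)/4.9+190,v/4.9+215)
obs=[("top",(-96,0,70),T(485,403)),("top",(68,-100,63),T(480,64)),("top",(68,100,63),T(178,268)),
("side",(-96,0,70),S(662,100)),("side",(-68,-100,63),S(583,46)),("side",(-68,100,63),S(668,180)),("side",(68,100,63),S(492,240)),("side",(68,-100,63),S(417,80))]
def f(p):
    c,s=np.cos(p[2]),np.sin(p[2]);R=np.array([[c,-s,0],[s,c,0],[0,0,1]])
    return np.concatenate([proj(n,R@(np.array(q)/1e3)+[p[0],p[1],p[3]])[0]-o for n,q,o in obs])
r=least_squares(f,[.5,.24,.55,0]);print(r.x,np.degrees(r.x[2]));print(r.fun.reshape(-1,2).round(1))
b=tri(T(485,403),S(662,100));print("button",b.x,b.fun)
c,s=np.cos(r.x[2]),np.sin(r.x[2]);print(r.x[:2]+np.array([c,s])*-.096)
t=ray("top",(320,206.1),.012);e=ray("top",(329.9,233.7),.012);print(t,e,np.linalg.norm(t-e),"glue mid",(t+e)/2, np.degrees(np.arctan2(*(e-t)[1::-1])))
print(proj("side",[t,e]))
for n,uv,z in [("top",(395,198),.017),("top",(287,168),.019)]:print(ray(n,uv,z))
import cv2
im=cv2.imread("pics/side0.png");q=proj("side",[t,e]).mean(0).astype(int);x,y=max(q[0]-30,0),q[1]-25
print(x,y);cv2.imwrite("pics/c3.png",cv2.resize(im[y:y+50,x:x+60],None,fx=8,fy=8,interpolation=2))
from scipy.spatial.transform import Rotation as Ro
w=env.observe()["ee_rot"];print(Ro.from_quat(w,scalar_first=True).as_matrix().round(3))
E
```

```text
[ 0.49994419  0.24316475  0.6258686  -0.00676817] 35.859629149800476
[[ 0.5 -0.1]
 [-0.3 -0.4]
 [-0.  -0.6]
 [ 0.1 -0.7]
 [ 0.  -1.2]
 [ 1.8  2.6]
 [-0.3 -0.1]
 [-0.6 -0.5]]
button [0.42192575 0.18890299 0.06147874] [-0.00045522 -0.00273203  0.00305185  0.00038003]
[0.42214055 0.18692781]
[ 0.4706217  -0.27620338  0.012     ] [ 0.37715001 -0.30929229  0.012     ] 0.09915559698505794 glue mid [ 0.42388586 -0.29274783  0.012     ] -160.50607733062898
[[268.70997317 184.90924261]
 [289.51194751 184.0436642 ]]
[ 0.50195792 -0.53119594  0.017     ]
[ 0.60019303 -0.16196774  0.019     ]
249 159
[[-0.967  0.253 -0.001]
 [ 0.253  0.967 -0.002]
 [ 0.    -0.002 -1.   ]]
```

View pics/c3.png

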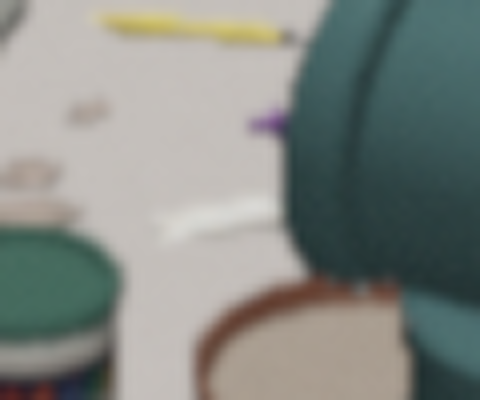

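The crop shows the white tube partly hidden by the arm, in the predicted place at c3 px (215,215). In the top crop its red cap is at the near end, so it is the glue. Next I'll refit the case without the doubtful corner and work out the first move.

```bash
cat >>h.py <<'E'
from scipy.spatial.transform import Rotation as Ro
def T(u,v):return(u/6+100,v/6+150)
def S(u,v):return((u-350)/4.9+190,v/4.9+215)
obs=[("top",(-96,0,70),T(485,403)),("top",(68,-100,63),T(480,64)),("top",(68,100,63),T(178,268)),
("side",(-96,0,70),S(662,100)),("side",(-68,-100,63),S(583,46)),("side",(68,100,63),S(492,240)),("side",(68,-100,63),S(417,80))]
def Rz(a):return Ro.from_euler("z",a).as_matrix()
def f(p,z=None):
    return np.concatenate([proj(n,Rz(p[2])@(np.array(q)/1e3)+[p[0],p[1],p[3] if len(p)>3 else 0])[0]-o for n,q,o in obs])
C=least_squares(f,[.5,.24,.6]).x
def cw(q):return Rz(C[2])@(np.array(q)/1e3)+[C[0],C[1],0]   # case mm -> world m
def wc(X):return (Rz(-C[2])@(np.array(X)-[C[0],C[1],0]))*1e3
def go(X,yaw=None):
    s=env.observe();M=Ro.from_quat(s["ee_rot"],scalar_first=True).as_matrix()
    print("t",s["t"],"tcp",s["ee_pos"].round(4),"case",wc(s["ee_pos"]).round(1),"F",s["force"].round(1),"open",round(s["opening"],4),"q6",s["qpos"].round(2)[-1])
    print("delta tool mm",(M.T@(np.array(X)-s["ee_pos"])*1e3).round(1))
    if yaw is not None:
        d=np.arctan2(M[1,1],M[0,1])-yaw;d=(d+np.pi/2)%np.pi-np.pi/2;print("spin deg",np.degrees(d).round(1))
E
python3 - <<'E'
from h import *
r=least_squares(f,[.5,.24,.6,0]);print(r.x,abs(r.fun).max());print(C,abs(f(C)).max(),f(C).reshape(-1,2).round(1)); print(np.degrees(C[2]))
X=cw((-71,0,130));print(X);go(X,C[2])
E
```

```text
[ 0.49908747  0.24377427  0.6236858  -0.00897507] 0.586119611728833
[0.4976272  0.24553302 0.62321373] 2.1986972092361725 [[-0.8  0.5]
 [-1.4 -0.1]
 [-1.5 -0.3]
 [ 0.6 -1.7]
 [ 0.4 -2.2]
 [-0.1 -1.1]
 [-0.3 -1.6]]
35.70751661881231
[0.4399747  0.20409403 0.13      ]
t 0.1 tcp [0.1706 0.6524 0.2521] case [-28.1 521.3 252.1] F [-0.5 -0.7 -0.1] open 0.0853 q6 -0.04
delta tool mm [-374.  -365.4  122.8]
spin deg 39.6
```

```bash
sed -i 's|return(u/6+100,v/6+150)|return(u/6+99.58,v/6+149.58)|;s|return((u-350)/4.9+190,v/4.9+215)|return((u-350)/4.9+189.6,v/4.9+214.6)|' h.py
python3 - <<'E'
from h import *
r=least_squares(f,[.5,.24,.6,0]);print(r.x,abs(r.fun).max());print(C,abs(f(C)).max()); print(np.degrees(C[2]))
X=cw((-71,0,150));print(X);go(X,C[2])
E
```

```text
[ 0.50021322  0.2446516   0.62415825 -0.00675724] 0.5817256024681114
[0.49910736 0.24597359 0.62380606] 1.7932140776980248
35.74145428338829
[0.44147942 0.20450046 0.15      ]
t 0.1 tcp [0.1706 0.6524 0.2521] case [-29.2 521.8 252.1] F [-0.5 -0.7 -0.1] open 0.0853 q6 -0.04
delta tool mm [-375.4 -364.6  102.8]
spin deg 39.6
```

Request:
move_arm([
  [-41.7,-40.5,0,0],
  [-41.7,-40.5,0,0],
  [-41.7,-40.5,0,0],
  [-41.7,-40.5,0,0],
  [-41.7,-40.5,0,0],
  [-41.7,-40.5,0,0],
  [-41.7,-40.5,0,0],
  [-41.7,-40.5,0,0],
  [-41.8,-40.6,0,0],
  [0,0,0,10],
  [0,0,0,10],
  [0,0,0,10],
], jaw=0.42)

```text
t: 1.6
ee_pos: [0.4415, 0.2047, 0.2527]
ee_rot: [-0.0, 0.383, 0.924, -0.0]
force: [-0.1, -0.3, 0.1]
opening: 0.0356
finger_force: 0.0
```

Request:
move_arm([
  [0,0,30,9.6],
  [0,0,30,0],
  [0,0,30,0],
  [0,0,0,0],
  [0,0,0,0],
])

```text
t: 2.22
ee_pos: [0.4421, 0.2055, 0.1641]
ee_rot: [0.0, 0.456, 0.89, 0.0]
force: [0.6, 0.2, 0.7]
opening: 0.0356
finger_force: 0.0
```

```bash
python3 - <<'E'
from h import *
import cv2
go(cw((-71,0,110)),C[2])
a=env.snapshot("side");b=env.snapshot("top")
a=cv2.resize(a[170:270,190:290],None,fx=4,fy=4,interpolation=2);b=cv2.resize(b[150:250,130:230],None,fx=4,fy=4,interpolation=2)
cv2.imwrite("pics/n1.png",np.hstack([a,b]))
E
```

```text
t 2.225 tcp [0.4421 0.2055 0.1641] case [-69.9   0.4 164.1] F [0.6 0.2 0.7] open 0.0356 q6 -0.24
delta tool mm [-0.4 -1.1 54.1]
spin deg 0.0
```

View pics/n1.png

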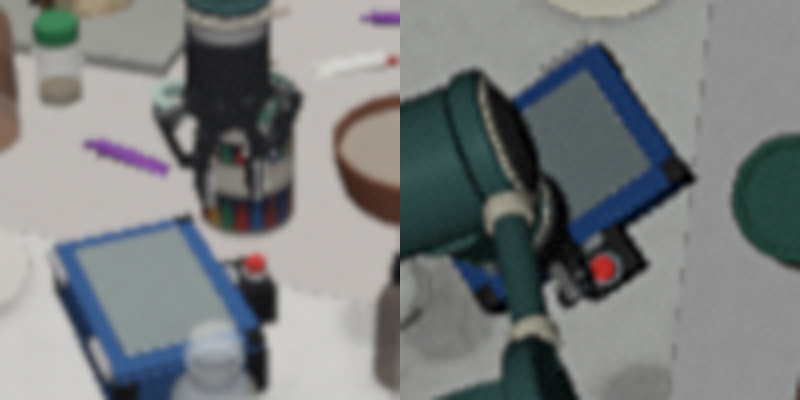

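The side half shows the open fingers above the catch, near (205,165) and (265,160), and the button at (256,262). I'll go down and find the button by touch.

Request:
move_arm([
  [0,-1,20,0],
  [0,0,20,0],
  [0,0,12,0],
  [0,0,0,0],
  [0,0,0,0],
])

```text
t: 2.95
ee_pos: [0.4417, 0.205, 0.1123]
ee_rot: [0.001, 0.456, 0.89, 0.001]
force: [1.1, -0.5, 0.6]
opening: 0.0358
finger_force: 0.0
```

Request:
move_arm([
  [0,0,2,0],
  [0,0,2,0],
  [0,0,2,0],
  [0,0,2,0],
  [0,0,0,0],
])

```text
t: 3.58
ee_pos: [0.4407, 0.2046, 0.103]
ee_rot: [-0.0, 0.456, 0.89, -0.0]
force: [0.3, -0.2, 0.1]
opening: 0.0357
finger_force: 0.0
```

Request:
move_arm([
  [0,0,2,0],
  [0,0,2,0],
  [0,0,2,0],
  [0,0,0,0],
])

```text
t: 4.08
ee_pos: [0.4407, 0.2047, 0.097]
ee_rot: [-0.0, 0.456, 0.89, -0.0]
force: [0.0, -0.2, -0.4]
opening: 0.0361
finger_force: 0.0
```

Request:
move_arm([
  [0,0,2,0],
  [0,0,1,0],
  [0,0,0,0],
])

```text
t: 4.45
ee_pos: [0.4408, 0.2047, 0.0942]
ee_rot: [-0.0, 0.456, 0.89, -0.0]
force: [1.1, -0.1, 0.1]
opening: 0.0358
finger_force: 0.0
```

Request:
move_arm([
  [0,0,1,0],
  [0,0,1,0],
  [0,0,0,0],
])

```text
t: 4.82
ee_pos: [0.4408, 0.2047, 0.0922]
ee_rot: [-0.0, 0.456, 0.89, -0.0]
force: [-0.0, 0.2, -0.4]
opening: 0.036
finger_force: 0.0
```

Request:
move_arm([
  [0,0,1,0],
  [0,0,1,0],
  [0,0,0,0],
])

```text
t: 5.2
ee_pos: [0.441, 0.2048, 0.0904]
ee_rot: [0.0, 0.456, 0.89, 0.0]
force: [-0.5, 0.4, 0.8]
opening: 0.0363
finger_force: 0.9
```

Request:
move_arm([
  [0,0,1,0],
  [0,0,0.5,0],
  [0,0,0,0],
])

```text
t: 5.58
ee_pos: [0.441, 0.2048, 0.0889]
ee_rot: [0.0, 0.456, 0.89, 0.0]
force: [-0.6, -0.3, 3.3]
opening: 0.0358
finger_force: 1.6
```

Request:
move_arm([
  [0,0,1,0],
  [0,0,1,0],
  [0,0,1,0],
  [0,0,0,0],
])

```text
t: 6.08
ee_pos: [0.441, 0.2048, 0.0859]
ee_rot: [0.0, 0.456, 0.89, 0.0]
force: [-0.8, -0.6, 5.1]
opening: 0.0363
finger_force: 2.8
```

Request:
move_arm([
  [0,0,1,0],
  [0,0,0.5,0],
  [0,0,0,0],
  [0,0,0,0],
])

```text
t: 6.58
ee_pos: [0.441, 0.2048, 0.0846]
ee_rot: [0.0, 0.456, 0.89, 0.0]
force: [-2.0, -0.2, 6.0]
opening: 0.036
finger_force: 3.1
```

```bash
python3 - <<'E'
import numpy as np
th=np.linspace(.01,1.73,25);x=-121*np.cos(th)+4*np.sin(th);z=121*np.sin(th)+4*np.cos(th)
print([[0,round(a,1),round(-b,1),0] for a,b in zip(np.diff(x),np.diff(z))])
E
```

```text
[[0, np.float64(0.7), np.float64(-8.6), 0], [0, np.float64(1.3), np.float64(-8.6), 0], [0, np.float64(1.9), np.float64(-8.5), 0], [0, np.float64(2.5), np.float64(-8.3), 0], [0, np.float64(3.1), np.float64(-8.1), 0], [0, np.float64(3.7), np.float64(-7.9), 0], [0, np.float64(4.2), np.float64(-7.6), 0], [0, np.float64(4.8), np.float64(-7.3), 0], [0, np.float64(5.3), np.float64(-6.9), 0], [0, np.float64(5.7), np.float64(-6.5), 0], [0, np.float64(6.2), np.float64(-6.1), 0], [0, np.float64(6.6), np.float64(-5.6), 0], [0, np.float64(7.0), np.float64(-5.1), 0], [0, np.float64(7.3), np.float64(-4.6), 0], [0, np.float64(7.7), np.float64(-4.1), 0], [0, np.float64(7.9), np.float64(-3.5), 0], [0, np.float64(8.2), np.float64(-2.9), 0], [0, np.float64(8.4), np.float64(-2.3), 0], [0, np.float64(8.5), np.float64(-1.7), 0], [0, np.float64(8.6), np.float64(-1.1), 0], [0, np.float64(8.7), np.float64(-0.5), 0], [0, np.float64(8.7), np.float64(0.1), 0], [0, np.float64(8.6), np.float64(0.7), 0], [0, np.float64(8.6), np.float64(1.4), 0]]
```

Request:
move_arm([
  [0,0.3,-4.3,0],
  [0,0.4,-4.3,0],
  [0,1.3,-8.6,0],
  [0,1.9,-8.5,0],
  [0,2.5,-8.3,0],
  [0,0,0,0],
])

```text
t: 7.32
ee_pos: [0.4471, 0.209, 0.1194]
ee_rot: [0.001, 0.456, 0.89, 0.001]
force: [0.8, 0.1, 1.5]
opening: 0.036
finger_force: 0.5
```

```bash
python3 - <<'E'
from h import *
import cv2
go(cw((-71,0,110)),C[2])
a=env.snapshot("side")
cv2.imwrite("pics/n2.png",cv2.resize(a[170:280,190:300],None,fx=5,fy=5,interpolation=2))
print(env.observe()["force"])
E
```

```text
t 7.325 tcp [0.4471 0.209  0.1194] case [-63.8   0.3 119.4] F [0.8 0.1 1.5] open 0.036 q6 -0.24
delta tool mm [-0.3 -7.2  9.4]
spin deg 0.0
[0.67260318 0.24528892 0.75087674]
```

View pics/n2.png

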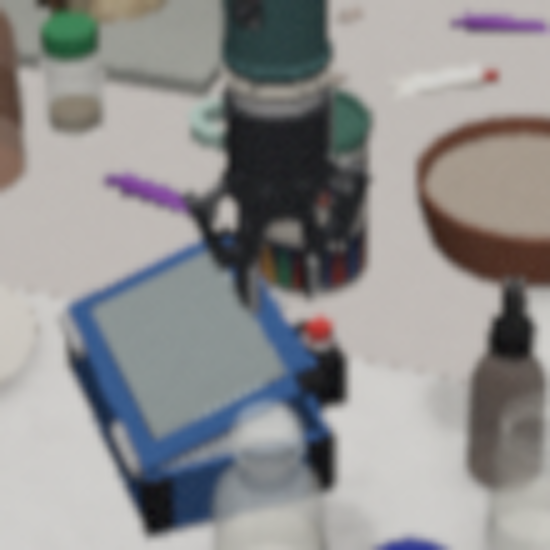

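The lid has come up about 0.3 rad and rests on the rear fingertip at (248,295). The button at (320,328) is free, and the glue lies clear at (400–495, 85–75). I'll carry on along the arc.

Request:
move_arm([
  [0,3.1,-8.1,0],
  [0,3.7,-7.9,0],
  [0,4.2,-7.6,0],
  [0,4.8,-7.3,0],
  [0,5.3,-6.9,0],
  [0,5.7,-6.5,0],
  [0,6.2,-6.1,0],
  [0,6.6,-5.6,0],
  [0,7,-5.1,0],
  [0,7.3,-4.6,0],
  [0,7.7,-4.1,0],
  [0,7.9,-3.5,0],
])

```text
t: 8.88
ee_pos: [0.503, 0.2494, 0.1918]
ee_rot: [0.0, 0.456, 0.89, 0.0]
force: [0.1, 1.5, 0.7]
opening: 0.0359
finger_force: 0.5
```

Request:
move_arm([
  [0,8.2,-2.9,0],
  [0,8.4,-2.3,0],
  [0,8.5,-1.7,0],
  [0,8.6,-1.1,0],
  [0,8.7,-0.5,0],
  [0,8.7,0,0],
  [0,8.6,0,0],
  [0,8.6,0,0],
  [0,0,0,0],
  [0,0,0,0],
])

```text
t: 10.12
ee_pos: [0.5576, 0.2887, 0.1998]
ee_rot: [-0.0, 0.456, 0.89, -0.0]
force: [0.6, 0.2, -0.6]
opening: 0.0356
finger_force: 0.0
```

```bash
python3 - <<'E'
from h import *
import cv2
go(cw((-71,0,110)),C[2])
a=env.snapshot("side")
cv2.imwrite("pics/n3.png",cv2.resize(a[150:280,180:310],None,fx=4.5,fy=4.5,interpolation=2))
E
```

```text
t 10.125 tcp [0.5576 0.2887 0.1998] case [ 72.5   0.5 199.8] F [ 0.6  0.2 -0.6] open 0.0356 q6 -0.19
delta tool mm [  -0.5 -143.4   90. ]
spin deg 0.0
```

View pics/n3.png

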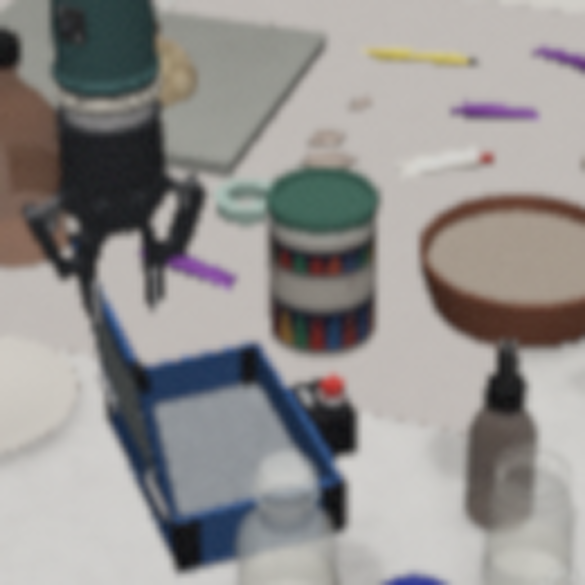

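The lid stands fully open, leaning back with its edge near (100,290), and no force is felt. I'll clear it, raise the hand and work out the glue grasp.

Request:
move_arm([
  [0,4,0,0],
  [0,0,-20,0],
  [0,0,-40,0],
  [0,0,-40,0],
  [0,0,0,0],
], jaw=0.5)

```text
t: 10.8
ee_pos: [0.5636, 0.2925, 0.3073]
ee_rot: [0.003, 0.456, 0.89, 0.004]
force: [0.3, 0.2, 0.2]
opening: 0.0424
finger_force: 0.0
```

```bash
python3 - <<'E'
from h import *
a=tri((319.6,205.7),(269.2,186.3));b=tri((329.4,233.3),(288.7,184.5))
print(a.x,b.x,abs(a.fun).max(),abs(b.fun).max(),np.linalg.norm(a.x-b.x))
d=(b.x-a.x);g=np.arctan2(d[1],d[0]);m=(a.x+b.x)/2
print(m,np.degrees(g))
m=m-np.array([np.cos(g),np.sin(g),0])*.008   # grip on the body, a little to the tail
go([m[0],m[1],.3],g+np.pi/2)
E
```

```text
[ 0.47114618 -0.2762404   0.00470328] [ 0.37925022 -0.30790094  0.00989645] 0.6256196663697438 0.3020043316712986 0.0973356390176213
[ 0.4251982  -0.29207067  0.00729987] -160.98984392846768
t 10.8 tcp [0.5636 0.2925 0.3073] case [ 79.5   0.  307.3] F [0.3 0.2 0.2] open 0.0424 q6 -0.18
delta tool mm [-395.8 -446.2    3.3]
spin deg -73.3
```

Request:
move_arm([
  [-36,-40.6,0,0],
  [-36,-40.6,0,0],
  [-36,-40.6,0,0],
  [-36,-40.6,0,0],
  [-36,-40.6,0,0],
  [-36,-40.6,0,0],
  [-36,-40.6,0,0],
  [-36,-40.6,0,0],
  [-36,-40.6,0,0],
  [-36,-40.6,0,0],
  [-35.8,-40.2,0,0],
  [0,0,0,10],
])

```text
t: 12.3
ee_pos: [0.4288, -0.2939, 0.3001]
ee_rot: [-0.0, 0.536, 0.844, -0.001]
force: [-0.9, 0.1, 0.3]
opening: 0.0428
finger_force: 0.0
```

Request:
move_arm([
  [0,0,0,10],
  [0,0,0,10],
  [0,0,0,10],
  [0,0,0,10],
  [0,0,0,10],
  [0,0,0,10],
  [0,0,0,10],
  [0,0,0,10],
  [0,0,0,10],
  [0,0,50,6.7],
  [0,0,50,0],
  [0,0,50,0],
])

```text
t: 13.8
ee_pos: [0.4302, -0.2905, 0.1491]
ee_rot: [0.0, 0.986, 0.165, 0.0]
force: [-0.4, -0.2, -0.6]
opening: 0.0425
finger_force: 0.0
```

Request:
move_arm([
  [0,0,50,0],
  [0,0,25,0],
  [0,0,0,0],
  [0,0,0,0],
])

```text
t: 14.3
ee_pos: [0.4311, -0.2912, 0.0764]
ee_rot: [0.001, 0.986, 0.165, 0.001]
force: [0.2, -0.7, 0.5]
opening: 0.0429
finger_force: 0.0
```

```bash
python3 - <<'E'
from h import *
import cv2
g=np.radians(-160.9);m=np.array([.4250,-.2922])-np.array([np.cos(g),np.sin(g)])*.008
go([m[0],m[1],.012],g+np.pi/2)
a=env.snapshot("side");b=env.snapshot("top")
a=cv2.resize(a[140:210,240:310],None,fx=5.7,fy=5.7,interpolation=2);b=cv2.resize(b[180:250,290:360],None,fx=5.7,fy=5.7,interpolation=2)
cv2.imwrite("pics/n4.png",np.hstack([a,b]))
E
```

```text
t 14.3 tcp [ 0.4311 -0.2912  0.0764] case [-369.  -396.3   76.4] F [ 0.2 -0.7  0.5] open 0.0429 q6 0.6
delta tool mm [ 1.9 -1.2 64.4]
spin deg -0.1
```

View pics/n4.png

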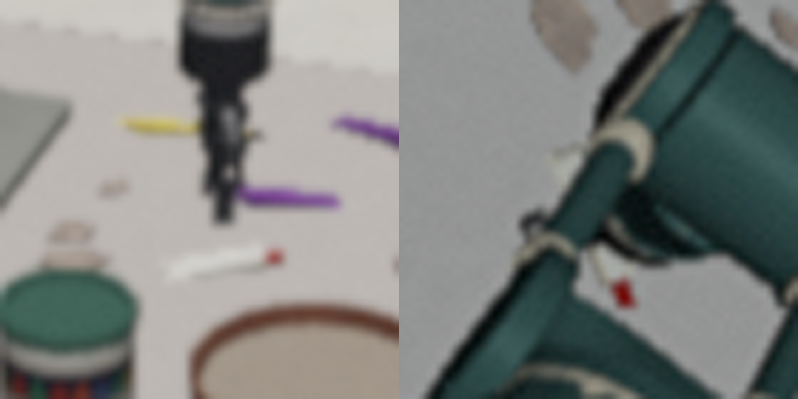

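The left half shows the closed hand straight above the tube at (225,215), with the tube spanning (170–283, 270–258). The fingers straddle the body, so I'll go down and grip.

Request:
move_arm([
  [1.9,-1.2,20,0],
  [0,0,20,0],
  [0,0,9,0],
  [0,0,2,0],
  [0,0,0,0],
  [0,0,0,0],
], jaw=0.62)

```text
t: 15.15
ee_pos: [0.4323, -0.2893, 0.0249]
ee_rot: [0.001, 0.986, 0.165, 0.001]
force: [-0.1, -0.1, -0.2]
opening: 0.0526
finger_force: 0.0
```

Request:
move_arm([
  [0,0,0,0],
  [0,0,0,0],
  [0,0,0,0],
  [0,0,0,0],
  [0,0,0,0],
], jaw=0.2)

```text
t: 15.78
ee_pos: [0.4322, -0.2894, 0.0248]
ee_rot: [0.001, 0.986, 0.165, 0.0]
force: [0.2, -0.6, 5.5]
opening: 0.0234
finger_force: 59.2
```

Request:
move_arm([
  [0,0,-10,0],
  [0,0,-30,0],
  [0,0,-55,0],
  [0,0,-55,0],
  [0,0,-55,0],
  [0,0,-40,0],
  [0,0,0,0],
  [0,0,0,0],
])

```text
t: 16.77
ee_pos: [0.431, -0.2883, 0.2683]
ee_rot: [-0.001, 0.986, 0.165, -0.0]
force: [-0.2, -0.5, -1.6]
opening: 0.0235
finger_force: 58.8
```

```bash
python3 - <<'E'
from h import *
import cv2
go(cw((-12,0,250)),C[2])
s=env.observe()
q=proj("side",[s["ee_pos"]])[0].astype(int);print(q)
a=env.snapshot("side");x,y=q[0]-35,max(q[1]-30,0)
cv2.imwrite("pics/n5.png",cv2.resize(a[y:y+70,x:x+70],None,fx=6,fy=6,interpolation=2))
E
```

```text
t 16.775 tcp [ 0.431  -0.2883  0.2683] case [-367.3 -393.9  268.3] F [-0.2 -0.5 -1.6] open 0.0235 q6 0.6
delta tool mm [ 227.2 -479.4   18.7]
spin deg 73.3
[279 133]
```

View pics/n5.png

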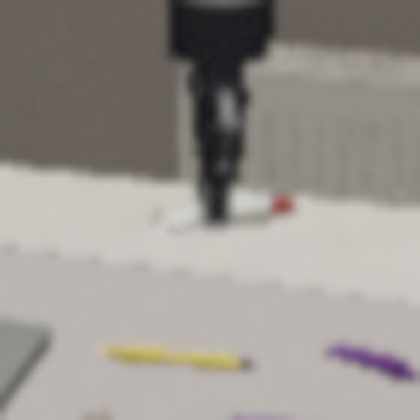

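The tube is held level between the fingers at (215,210), with the cap at (283,205). Now I'll turn it back and carry it over the case.

Request:
move_arm([
  [0,0,0,-10],
  [0,0,0,-10],
  [0,0,0,-10],
  [0,0,0,-10],
  [0,0,0,-10],
  [0,0,0,-10],
  [0,0,0,-10],
  [0,0,0,-10],
  [0,0,0,-10],
  [0,0,0,-10],
  [0,0,0,-6.7],
  [0,0,0,0],
])

```text
t: 18.32
ee_pos: [0.4307, -0.2881, 0.2667]
ee_rot: [-0.002, 0.457, 0.89, 0.0]
force: [0.1, 0.2, -1.0]
opening: 0.0234
finger_force: 58.8
```

Request:
move_arm([
  [35.8,32.3,0,0],
  [35.8,32.3,0,0],
  [35.8,32.3,0,0],
  [35.8,32.3,0,0],
  [35.8,32.3,0,0],
  [35.8,32.3,0,0],
  [35.8,32.3,0,0],
  [35.8,32.3,0,0],
  [35.8,32.3,0,0],
  [35.8,32.3,0,0],
  [35.8,32.3,0,0],
  [0,0,0,0],
])

```text
t: 19.82
ee_pos: [0.4893, 0.2409, 0.2676]
ee_rot: [-0.001, 0.455, 0.89, -0.001]
force: [0.1, -0.7, -0.1]
opening: 0.0237
finger_force: 58.8
```

```bash
python3 - <<'E'
from h import *
go(cw((-12,0,39)),C[2])
E
```

```text
t 19.825 tcp [0.4893 0.2409 0.2676] case [-10.9   1.6 267.6] F [ 0.1 -0.7 -0.1] open 0.0237 q6 -0.21
delta tool mm [ -1.9  -0.7 228.6]
spin deg 0.1
```

Request:
move_arm([
  [-2,-1,40,0],
  [0,0,40,0],
  [0,0,40,0],
  [0,0,40,0],
  [0,0,30,0],
  [0,0,20,0],
  [0,0,10,0],
  [0,0,4,0],
  [0,0,0,0],
  [0,0,0,0],
])

```text
t: 21.08
ee_pos: [0.4911, 0.2364, 0.0461]
ee_rot: [0.001, 0.456, 0.89, 0.001]
force: [0.5, -0.5, -1.2]
opening: 0.0238
finger_force: 58.8
```

Request:
move_arm([
  [0,0,2,0],
  [0,0,1,0],
  [0,0,1,0],
  [0,0,0,0],
  [0,0,0,0],
])

```text
t: 21.7
ee_pos: [0.4903, 0.2361, 0.041]
ee_rot: [-0.0, 0.456, 0.89, -0.0]
force: [0.1, -0.2, -0.4]
opening: 0.0236
finger_force: 58.9
```

Request:
move_arm([
  [0,0,1,0],
  [0,0,1,0],
  [0,0,1,0],
  [0,0,0,0],
  [0,0,0,0],
])

```text
t: 22.32
ee_pos: [0.4903, 0.2361, 0.0381]
ee_rot: [-0.0, 0.456, 0.89, -0.0]
force: [0.9, 0.7, -1.4]
opening: 0.0233
finger_force: 58.9
```

Request:
move_arm([
  [0,0,1,0],
  [0,0,0,0],
  [0,0,0,0],
])

```text
t: 22.7
ee_pos: [0.4903, 0.2361, 0.0371]
ee_rot: [-0.0, 0.456, 0.89, -0.0]
force: [-0.4, -0.9, -0.6]
opening: 0.0236
finger_force: 58.9
```

Request:
move_arm([
  [0,0,0.5,0],
  [0,0,0,0],
  [0,0,0,0],
  [0,0,0,0],
], jaw=0.5)

```text
t: 23.2
ee_pos: [0.4904, 0.2361, 0.0366]
ee_rot: [0.0, 0.456, 0.89, 0.0]
force: [-0.4, -0.3, 0.5]
opening: 0.0424
finger_force: 0.0
```

Request:
move_arm([
  [0,0,-10,0],
  [0,0,-30,0],
  [0,0,-50,0],
  [0,0,-50,0],
  [0,0,-50,0],
  [-40,-40,0,0],
  [-40,-40,0,0],
  [-40,0,0,0],
  [-40,0,0,0],
  [0,0,0,0],
  [0,0,0,0],
])

```text
t: 24.58
ee_pos: [0.5185, 0.0597, 0.2268]
ee_rot: [-0.0, 0.456, 0.89, 0.0]
force: [0.2, -0.7, 0.4]
opening: 0.0428
finger_force: 0.0
```

```bash
python3 - <<'E'
from h import *
import cv2
go(cw((-12,0,39)),C[2])
a=env.snapshot("side");b=env.snapshot("top")
a=cv2.resize(a[180:280,190:290],None,fx=4,fy=4,interpolation=2);b=cv2.resize(b[150:250,110:210],None,fx=4,fy=4,interpolation=2)
cv2.imwrite("pics/n6.png",np.hstack([a,b]))
E
```

```text
t 24.575 tcp [0.5185 0.0597 0.2268] case [ -93.  -162.5  226.8] F [ 0.2 -0.7  0.4] open 0.0428 q6 -0.56
delta tool mm [162.5  80.9 187.9]
spin deg -0.0
```

View pics/n6.png

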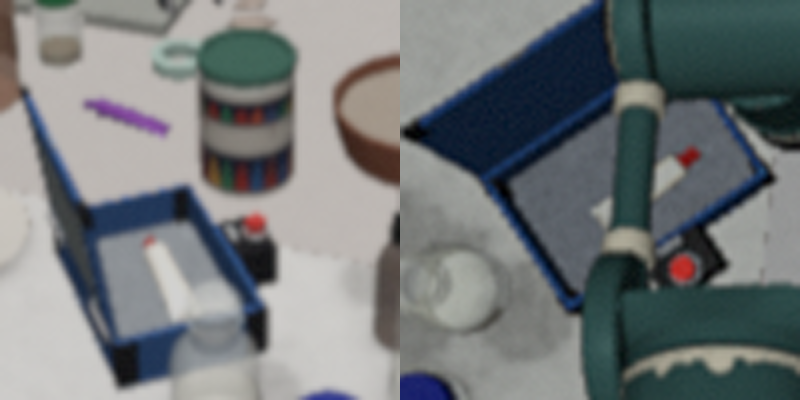

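The tube lies flat on the padded floor, at side-view px (150,240)–(180,310). The lid is open, the flask hasn't moved, and the arm is clear of everything.

```bash
python3 -c "
from plant import env
print(env.sign_off())"
```

```text
the job is handed in; nothing more can be done
None
```

The lid was let up slowly against the hand to its stop, the glue tube lies flat on the floor of the open case, and the job was handed in at about 25 s; sign-off returned no verdict.

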